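# Seat a valve cone in its cup and rock it free

## Robot

A 7-joint arm with a two-finger parallel gripper is mounted at the origin on a cart in front of the work surface, level with it; the furniture and walls round the work are solid. World frame = base frame: x ahead of the robot, y to its left, z up, the work surface at z = 0. Lengths are in m, angles in degrees, forces in N, time in s.
With the tool pointing down it reaches from about 0.425 to 0.95 m from the base axis. Payload 4.7 kg.
Tool frame: the origin (TCP) lies midway between the tips of the shut fingers; the grasp point (between the pads) lies 19 mm behind it (grip_point_offset is the z of the grasp point in the tool frame, in m); z points along the fingers, y is the direction in which the jaws open and shut (so a half turn about z gives the same grasp; the last joint's range is limited). The gripper opens to 85 mm and grips with 20 to 120 N. Pads are 22 mm wide; open, the fingers measure 114 mm over their backs; the gripper's body (76 mm by 85 mm) begins 54 mm behind the grasp point. The pads swing forward as they close: fully open they stand 13 mm farther back than shut.
Start: joints at [66.354, 26.849, -2.785, 87.806, 1.381, 65.374, -4.715], TCP at [0.253, -0.626, 0.231] pointing down, gripper open.
Joint ranges: [-148.3, 148.3], [-19.14, 114.17], [-79.39, 73.82], [5.75, 140.21], [-59.74, 239.74], [12.07, 113.84], [-152.46, 152.46]. Speed limits (degrees/s): [147.25, 147.25, 180, 180, 180, 180, 180].

## Interface

Orientations are given as a 3x3 rotation matrix whose columns are the frame's x, y, z axes.
In Python, from bench import state, read_camera, hand_in, search_frame, silhouettes, grip_point_offset gives the robot as it stands.
- The arm moves only by the shell command python3 -m pendant 'ROWS' [FORCE]. ROWS is JSON, a list of rows, each a list of 7 numbers: the turn, a rotation vector about the tool's x, y, z in units of 6 degrees (1.0 is 6 degrees), then the shift along the tool's x, y, z in units of 25 mm (1.0 is 25 mm), then the closure, from 0 (fully open) to 1 (shut). In form: [[rx, ry, rz, x, y, z, grip], ...]. A call has 1 to 20 rows; each row is the pose to reach, as a shift and turn from the pose commanded when the call began, along the tool's axes at that moment; what a row does not reach only later rows make up. A row lasts 1/12 s, in which the tool goes at most 41.7 mm and 7.16 degrees, less where a joint would pass 70% of its speed; a pose out of reach is approached as far as the arm can. A call with a gripper value outside its range is refused whole. The fingers move at their own pace and stop on an object; FORCE is the grip in N (left out, the last holds). Time passes only in rows, so rows that repeat a pose let the fingers close. It gives the time, the measured TCP pose, the force and the opening at its end, in the units of the state.
- state(): the state, without advancing time (a new reading comes with each control period).
- read_camera(name): name is "side" or "top" or "wrist"; returns a dict with "pixels" (420x560x3 uint8, red, green, blue), "depth" (420x560 float32, m along the optical axis (not along the pixel's ray), 0 where there is no reading), "fx", "fy", "cx", "cy" (pixels), "rvec" (rotation vector, rad) and "tvec" (3), from world to camera coordinates, as OpenCV has them; the wrist camera has in their place "T_tool_cam" (4x4, takes a point from camera to tool coordinates, whose origin is the TCP and whose axes are the flange's). Camera axes: x right, y down, z forward; pixel columns grow to the right and rows downward; lengths in m; the calibration is good to about 2 mm. A picture is of the moment at which its call begins: read the wrist's pose just before it.
- hand_in(): hands the job in, once; it reports no verdict.
Trained networks look in a picture, given as the dict that the camera call returned (one of the last four; its "shot" number tells which), for a name from the list of things; names that differ only in an ending like _2 or _b are one class to them, and where a whole thing is asked for, a point or a joint stands for the part that bears it (a point fixed in the world has none). Each returns a list of dicts, best first, with "p" (0 to 1); they miss things now and then, are a little off and sometimes report something else, mostly with a low value. They report only what shows in the picture. A call takes as long as a camera call. They do not tell look-alikes from the thing itself.
- search_frame(picture, label): "point" ([x, y, z] in m, in the coordinates of the camera as it stood for that picture, good to about 4 mm: the middle of the surface that is visible of it).
- silhouettes(picture, label): "mask" (420x560 bool, what is visible of it).
The state is a dict: "time": time; "joints": joint angles; "joint_vel": joint speeds; "joint_efforts": joint torques, N m; "ee_pos": TCP position; "ee_rot": TCP orientation; "wrist_force": force on the tool from outside, world axes, zero at the start; "moment": the same for the moment, N m; "grip_width": finger opening in m.
Only numpy, scipy, OpenCV 4.12 (cv2) and the standard library are available. Lean on these libraries where they do the work, as an engineer would, in place of code of your own. Each camera call takes 0.05 s, during which the arm holds its last target. There are 200 camera calls.

## Task

From the wooden rack take the larger of the two white cone plugs (wider collar, longer handle) and set it nose down in the conical cup of the sprung test stand, its flat handle in line with the cup's two side arms, and press it home with a steady 10 to 15 N for about a second; never push with more than 20 N. Keeping it pressed down lightly with about 5 N, rock the handle about 30 degrees counter-clockwise (seen from above) from the line of the arms and then about 30 degrees clockwise beyond that line, to check that it turns free in its seat. Bring the handle back in line with the arms, let go and leave the plug seated upright, with the other plug and the small things on the bench left where they are.

Things in the scene. Friction and masses are not known exactly. Their poses are not given: they have to be found in the camera images.
- stand: Sprung test stand for valve cones, fixed to the bench. Origin: centre of the underside of its grey base plate (110 x 90 x 14 mm, along x and y), z up and on the cup's axis. A short aluminium sleeve holds a coil spring, and on it stands a grey plastic conical cup, 42 mm across at its mouth, with two side arms (10 mm tubes, ends 44 mm from the axis) along the stand's +y and -y, nominally 68 mm up.
- cup_mouth (a point): Nominal centre of the cup's open mouth, 75 mm up the stand's axis, turned as the stand. The true height is set differently on every stand and not told: the mouth lies anywhere from 12 mm below to 12 mm above this point (arms and flange go with it). The bore is a cone, 32 mm in diameter at the mouth, narrowing to 9 mm at 25 mm depth, half-angle 25 degrees.
- cup_spring (a point): Point on the cup's axis in the stand, 48 mm up: flange on top of the spring. Pressed down, the cup starts to yield at about 2 N and then yields 1 mm for each further 5 N, over 4 mm; then it is rigid. It does not yield sideways and does not turn. Bore and cone are slippery (friction about 0.15), so the wall forces in the seat add up to about 1.8 to 2.5 times the downward push.
- plug_grip (a point): The plug to fit, white plastic, about 80 g, 65 mm tall: centre of its flat handle, 52 mm above the nose. x runs along the handle (44 mm long, 10 mm thick along y, 26 mm high: 39 to 65 mm above the nose), z up the plug's axis. The handle is the same either way round. The plug starts in a rack hole, nose down, collar on the rack's top.
- plug: The same plug as a whole, origin at its nose. Below the handle: a stem 14 mm across, a round collar 46 mm across and 3 mm thick with its underside 29 mm above the nose, a neck, then the cone, 33 mm across at its top and 10 mm at the flat nose, 25 mm long, with the taper of the bore. Seated, the nose is about 24 mm below the cup's mouth and the collar 5 mm clear above it.
- plug_tip (a point): Centre of the flat nose of the plug to fit, on its axis, 52 mm below plug_grip.
- plug_end (a point): Point in the handle of the plug to fit, 18 mm from plug_grip along its x axis, near one end of the handle.
- plug_small_grip (a point): Centre of the handle of the other, smaller plug (handle 30 mm long, collar 38 mm across, cone 27 mm across; as tall as the first), which does not belong to this cup and stays in the rack.
- rack: Fixed wooden rack, 64 x 170 x 40 mm (x, y, z), origin at the centre of its underside; two through holes 35 mm across at y = -45 and +45 mm. Either plug may stand in either hole.
- stopper: Small black rubber stopper, 27 mm across, 22 mm tall, bystander; origin at its underside.
- petri: Shallow clear dish, 68 mm across, 14 mm tall, bystander; origin at its underside.
- crucible: White lidded crucible, 45 mm across, 50 mm tall, bystander; origin at its underside.
- tape: Roll of paper tape lying flat, 63 mm across, 18 mm tall, bystander; origin at its underside.
Things that resemble listed ones, but are neither listed nor needed, are in the scene too. What is shaped like the plug but green is not meant. Leave any green look-alike of the stand alone.

How it is judged (in metres and radians):
On the way, in this order (a step that is already met when the one before it is completed fails the run):
1. The plug is in the cup, upright and centred, handle within 12 degrees of the line of the side arms, and is pressed home with about 8 to 20 N (15 to 50 N summed over the seat) for half a second (horizontal distance between plug_tip and stand below 0.003 m and angle between plug_grip's own z axis and vertical below 0.06 rad and z of plug_tip in the frame of stand between 0.032 and 0.067 m and angle between the x axis of plug_grip and the y axis of stand, either way round below 0.21 rad and contact force between plug and stand between 15 and 50 N), for 0.5 s.
2. Still seated and pressed (over about 1.6 N, which is 3.5 N summed over the seat), the handle is turned at least 17 degrees counter-clockwise of the line of the arms (horizontal distance between plug_tip and stand below 0.003 m and angle between plug_grip's own z axis and vertical below 0.06 rad and z of plug_tip in the frame of stand between 0.032 and 0.067 m and contact force between plug and stand above 3.5 N and ((y of plug_end in the frame of stand above 0 m and x of plug_end in the frame of stand below -0.0053 m) or (y of plug_end in the frame of stand below 0 m and x of plug_end in the frame of stand above 0.0053 m)) and angle between the x axis of plug_grip and the y axis of stand, either way round below 1.2 rad), for 0.1 s.
3. Still seated and pressed (over about 1.6 N, which is 3.5 N summed over the seat), the handle is turned at least 17 degrees clockwise of the line of the arms (horizontal distance between plug_tip and stand below 0.003 m and angle between plug_grip's own z axis and vertical below 0.06 rad and z of plug_tip in the frame of stand between 0.032 and 0.067 m and contact force between plug and stand above 3.5 N and ((y of plug_end in the frame of stand above 0 m and x of plug_end in the frame of stand above 0.0053 m) or (y of plug_end in the frame of stand below 0 m and x of plug_end in the frame of stand below -0.0053 m)) and angle between the x axis of plug_grip and the y axis of stand, either way round below 1.2 rad), for 0.1 s.
At the end, for the whole second after the job is handed in: The larger plug stands released and at rest in the cup: nose within 3 mm of the cup's axis and 32 to 67 mm above the bench, upright within 3.4 degrees, handle within 10 degrees of the line of the side arms (horizontal distance between plug_tip and stand below 0.003 m and angle between plug_grip's own z axis and vertical below 0.06 rad and z of plug_tip in the frame of stand between 0.032 and 0.067 m and angle between the x axis of plug_grip and the y axis of stand, either way round below 0.17 rad and linear speed of plug below 0.01 m/s and contact force between plug and the fingers below 0.05 N); the robot touches nothing.
It fails at once if the plug is pushed far too hard into the cup (over 50 N summed over the seat, some 20 to 25 N of push) (contact force between plug and stand above 50 N).
It fails at once if the robot itself presses the stand with more than 25 N (contact force between any of the arm, the fingers and stand above 25 N).
It fails at once if the smaller plug is moved by more than 20 mm (distance of plug_small_grip from where it was at the start of the episode above 0.02 m).
It fails at once if the stopper, dish, crucible or tape roll is moved by more than 30 mm (distance of any of stopper, petri, crucible, tape from where it was at the start of the episode above 0.03 m).
It also fails if it takes over 61 s, if anything falls off the work surface, if the arm or the gripper's body presses on something with over 40 N, if the wrist force passes 120 N, or if a joint passes its speed limit or range.

## Working session

There is one attempt and no reset: what is moved stays moved. The work goes in short steps, Python scripts to look and compute and a shell command to move; the robot and the scene stay as the last step left them, time stands still between calls to the robot, and variables do not carry over. Pictures are saved under pics/ and viewed, about 8 in all and at most 12, crops included, and the job is handed in when it is done.

```bash
ls; mkdir -p pics; cat > h.py <<'E'
import numpy as np, cv2
from bench import *
def w2c(p):
    R=cv2.Rodrigues(np.array(p["rvec"],float))[0]; return R,np.array(p["tvec"],float).ravel()
def toW(p,pts,st=None):
    pts=np.atleast_2d(pts)
    if "T_tool_cam" in p:
        T=np.array(p["T_tool_cam"]); q=pts@T[:3,:3].T+T[:3,3]
        return q@np.array(st["ee_rot"]).T+np.array(st["ee_pos"])
    R,t=w2c(p); return (pts-t)@R
def cloud(p,st=None):
    d=p["depth"]; v,u=np.mgrid[:d.shape[0],:d.shape[1]]
    P=np.stack([(u-p["cx"])/p["fx"]*d,(v-p["cy"])/p["fy"]*d,d],-1).reshape(-1,3)
    return toW(p,P,st).reshape(d.shape+(3,))
def save(p,n): cv2.imwrite("pics/"+n,p["pixels"][:,:,::-1])
E
python3 - <<'E'
from h import *
s=state(); print({k:np.round(s[k],3).tolist() for k in s}); print(grip_point_offset)
for c in ["top","side"]:
    p=read_camera(c); save(p,c+"1.png")
    for l in ["stand","plug","plug_small_grip","rack","stopper","petri","crucible","tape"]:
        print(c,l,[(round(r["p"],2),np.round(toW(p,r["point"])[0],3).tolist()) for r in search_frame(p,l)[:4]])
E
```

```text
pics
{'time': 0.0, 'joints': [66.353, 26.896, -2.785, 87.874, 1.379, 65.375, -4.715], 'joint_vel': [0.057, 0.043, -0.028, -0.024, -0.042, -0.132, 0.078], 'joint_efforts': [0.0, -51.031, -0.046, -23.771, 0.011, 0.007, -0.0], 'ee_pos': [0.253, -0.625, 0.23], 'ee_rot': [[0.927, 0.374, -0.001], [0.374, -0.927, 0.002], [-0.0, -0.002, -1.0]], 'wrist_force': [-0.001, 0.368, 0.275], 'moment': [0.02, 0.023, -0.004], 'grip_width': 0.085}
-0.0187
top stand [(0.86, [0.379, -0.538, 0.012]), (0.77, [0.626, -0.126, 0.014]), (0.64, [0.469, -0.145, 0.016]), (0.37, [0.661, 0.016, 0.016])]
top plug [(0.63, [0.473, 0.089, 0.045])]
top plug_small_grip []
top rack []
top stopper [(0.6, [0.363, 0.001, 0.02])]
top petri [(0.53, [0.665, 0.02, 0.014])]
top crucible [(0.69, [0.426, 0.395, 0.046]), (0.18, [0.47, -0.147, 0.017])]
top tape [(0.54, [0.401, -0.343, 0.017])]
side stand [(0.95, [0.466, -0.132, 0.014]), (0.78, [0.624, -0.116, 0.012]), (0.7, [0.37, -0.529, 0.012])]
side plug [(0.76, [0.515, 0.004, 0.045]), (0.71, [0.475, 0.088, 0.055]), (0.68, [0.378, 0.126, 0.032])]
side plug_small_grip [(0.68, [0.47, 0.189, 0.051])]
side rack [(0.81, [0.448, 0.17, 0.031])]
side stopper [(0.45, [0.366, 0.008, 0.016]), (0.44, [0.402, -0.329, 0.012])]
side petri [(0.82, [0.655, 0.026, 0.012])]
side crucible [(0.61, [0.421, 0.407, 0.034]), (0.26, [0.404, -0.327, 0.013])]
side tape [(0.57, [0.404, -0.329, 0.012])]
```

View pics/top1.png

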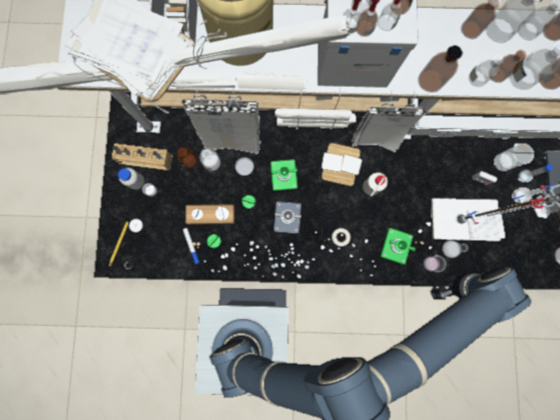

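View pics/side1.png

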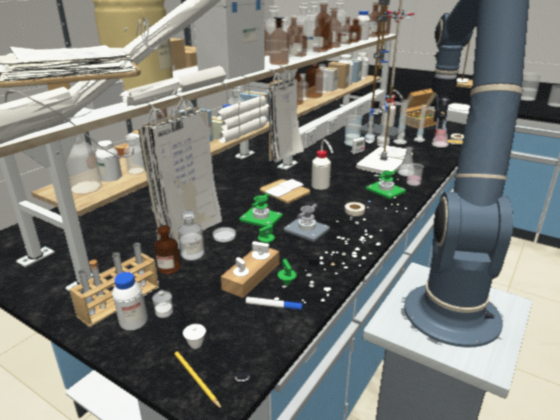

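The top view shows the grey stand at (288,217), with green look-alikes at (284,175) and (398,245). The rack is at (210,214), with plugs at (196,214) and (222,213). I'll measure these from the depth.

```bash
python3 - <<'E'
from h import *
p=read_camera("top"); C=cloud(p); s=state()
print(p["fx"],np.round(w2c(p)[0],2).tolist())
w=read_camera("wrist"); print(np.round(w["T_tool_cam"],3).tolist(), w["fx"])
im=p["pixels"]
def rep(n,u0,u1,v0,v1,z0,z1):
    c=C[v0:v1,u0:u1].reshape(-1,3); m=(c[:,2]>z0)&(c[:,2]<z1); c=c[m]
    if len(c)<4: print(n,len(c)); return
    r=cv2.minAreaRect((c[:,:2]*1000).astype(np.float32)); print(n,len(c),c.mean(0).round(4),r)
rep("rack",178,242,198,230,.03,.046)
rep("plugL",184,209,202,226,.06,.1); rep("plugR",210,236,202,226,.06,.1)
rep("standbase",266,310,195,240,.008,.02); rep("cup",270,305,198,235,.05,.1)
rep("cupL",270,305,198,235,.03,.1)
for n,(u0,u1,v0,v1) in dict(a=(178,242,198,230),b=(266,310,195,240)).items():
    print(n,(np.sort(C[v0:v1,u0:u1,2].ravel())[::-1][:60:4]).round(3))
# tall obstacles in the work area
m=(C[...,2]>.08)&(C[...,0]>.3)&(C[...,0]<.62)&(C[...,1]>-.65)&(C[...,1]<.35)
print(C[m].round(2)[::max(1,m.sum()//25)].tolist())
a=cv2.resize(im[190:250,175:320],None,fx=5,fy=5,interpolation=cv2.INTER_CUBIC); cv2.imwrite("pics/crop.png",a[:,:,::-1])
E
```

```text
399.8623041989634 [[0.03, -1.0, -0.0], [-0.99, -0.03, -0.16], [0.16, 0.01, -0.99]]
[[-0.001, -0.961, -0.277, 0.07], [1.0, -0.001, 0.001, -0.001], [-0.001, -0.277, 0.961, -0.143], [0.0, 0.0, 0.0, 1.0]] 373.43131208374047
rack 682 [0.4738 0.1356 0.0409] ((475.2113037109375, 135.43765258789062), (64.8671646118164, 167.22817993164062), 2.8030741214752197)
plugL 28 [0.4728 0.1795 0.0739] ((472.92431640625, 180.48992919921875), (9.345946311950684, 29.067642211914062), 70.69734954833984)
plugR 40 [0.4759 0.0897 0.0741] ((475.9897766113281, 90.03719329833984), (43.37931442260742, 10.325911521911621), 18.115060806274414)
standbase 523 [ 0.4719 -0.1457  0.0142] ((474.24261474609375, -153.61575317382812), (155.1922149658203, 147.61517333984375), 6.04182243347168)
cup 145 [ 0.4734 -0.1459  0.0706] ((473.160400390625, -145.2802734375), (37.31727600097656, 84.78042602539062), 5.667464733123779)
cupL 181 [ 0.4715 -0.1454  0.0638] ((471.3021545410156, -145.36813354492188), (43.38870620727539, 85.14714813232422), 0.39796966314315796)
a [1.474 1.474 0.081 0.08  0.079 0.078 0.077 0.077 0.076 0.075 0.075 0.075
 0.074 0.074 0.072]
b [1.474 1.474 1.474 0.082 0.08  0.079 0.078 0.078 0.077 0.077 0.076 0.076
 0.075 0.075 0.074]
[[0.62, -0.44, 0.1], [0.61, -0.45, 0.13], [0.61, -0.44, 0.12], [0.61, -0.44, 0.11], [0.61, -0.43, 0.1], [0.59, -0.45, 0.18], [0.59, -0.45, 0.14], [0.6, -0.44, 0.12], [0.6, -0.49, 0.1], [0.58, -0.45, 0.18], [0.59, -0.45, 0.12], [0.59, -0.43, 0.1], [0.59, -0.48, 0.1], [0.57, -0.44, 0.18], [0.58, -0.44, 0.11], [0.58, -0.44, 0.1], [0.58, -0.43, 0.08], [0.57, -0.48, 0.1], [0.57, -0.44, 0.08], [0.57, -0.46, 0.09], [0.47, 0.09, 0.08], [0.31, -0.62, 0.55], [0.3, -0.61, 0.53], [0.3, -0.63, 0.55], [0.3, -0.61, 0.55], [0.3, -0.63, 0.56]]
```

View pics/crop.png

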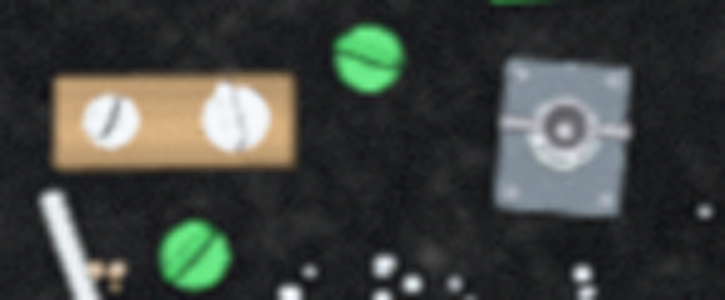

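The right-hand plug at (222,213) in the top view has the wider collar and a 43 mm handle, against 29 mm for the left one. It's at about (0.476, 0.090) with its handle at about 18°. I'll move above it.

```bash
python3 -m pendant '[[0,0,0,10.7,-5.4,-2,0],[0,0,0,10.7,-5.4,-2,0],[0,0,0,10.7,-5.4,-2,0],[0,0,0,10.7,-5.4,-2,0],[0,0,0,10.7,-5.4,-2,0],[0,0,0,10.7,-5.4,-2,0],[0,0,0,10.7,-5.4,-2,0],[0,0,0,10.7,-5.4,-2,0],[0,0,0.67,19,-23.2,2.2,0],[0,0,0.67,19,-23.2,2.2,0],[0,0,0.67,19,-23.2,2.2,0],[0,0,0.67,19,-23.2,2.2,0],[0,0,0.67,19,-23.2,2.2,0],[0,0,0.67,19,-23.2,2.2,0],[0,0,0.67,19,-23.2,2.2,0],[0,0,0.67,19,-23.2,2.2,0],[0,0,0.67,19,-23.2,2.2,0],[0,0,0.67,19,-23.2,2.2,0],[0,0,0.67,19,-23.2,2.2,0],[0,0,0.67,19,-23.2,2.2,0]]' 60
```

```text
time: 2.67
ee_pos: [0.4759, 0.0894, 0.1767]
ee_rot: [[0.951, 0.308, 0.001], [0.308, -0.951, -0.0], [0.001, 0.001, -1.0]]
wrist_force: [0.7, -0.4, -0.0]
grip_width: 0.0856
```

```bash
python3 - <<'E'
from h import *
s=state(); p=read_camera("wrist"); save(p,"w1.png"); C=cloud(p,s)
print(np.round(s["ee_pos"],4),s["joints"])
z=C[...,2]; x=C[...,0]; y=C[...,1]
m=(z>.068)&(z<.09)&(abs(x-.476)<.05)&(abs(y-.09)<.04)
c=C[m]; print(m.sum(),c.mean(0),np.percentile(c[:,2],[5,50,95]),cv2.minAreaRect((c[:,:2]*1000).astype(np.float32)))
m2=(z>.03)&(z<.047)&(abs(x-.476)<.06)&(abs(y-.09)<.06); print("rack/collar z",np.percentile(z[m2],[5,50,95]))
for r in silhouettes(p,"plug")[:3]:
    q=C[r["mask"]]; t=q[(q[:,2]>.068)&(q[:,2]<.09)]; print(r["p"],r["mask"].sum(),t.mean(0),cv2.minAreaRect((t[:,:2]*1000).astype(np.float32)))
E
```

```text
[0.4759 0.0894 0.1767] [  6.19564112  14.47537672 -25.4345769  115.53233499   7.91789
  51.55160471 -95.51632756]
896 [0.47807968 0.0893389  0.07517602] [0.07299507 0.07541307 0.07658496] ((476.9443054199219, 88.96854400634766), (43.16987228393555, 9.98365306854248), 15.762447357177734)
rack/collar z [0.03868546 0.04004909 0.04333457]
0.97 2374 [nan nan nan] ((0.0, 0.0), (0.0, 0.0), 0.0)
0.82 2933 [nan nan nan] ((0.0, 0.0), (0.0, 0.0), 0.0)
0.65 2874 [0.4781537  0.08934729 0.07517924] ((476.9443054199219, 88.96854400634766), (43.16987228393555, 9.98365306854248), 15.762447357177734)<stdin>:9: RuntimeWarning: Mean of empty slice.
  ret = um.true_divide(
```

View pics/w1.png

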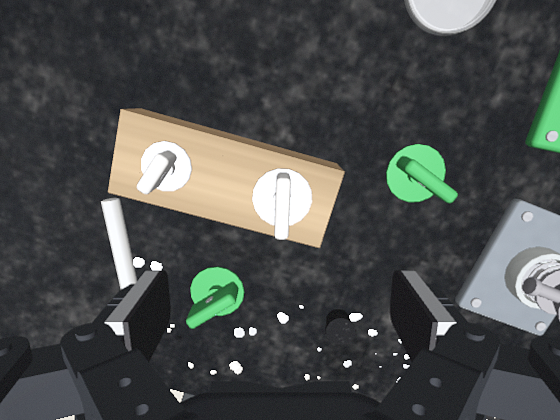

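The big plug's handle runs from (283,175) to (282,238) in the wrist view, nearly in line with the tool's x axis. Next I descend and grip.

```bash
python3 -m pendant '[[0,0,0.33,0.04,0.03,1.5,0],[0,0,0.33,0.04,0.03,3,0],[0,0,0.33,0.04,0.03,4.2,0],[0,0,0.33,0.04,0.03,4.7,0],[0,0,0.33,0.04,0.03,5.1,0],[0,0,0.33,0.04,0.03,5.1,0],[0,0,0.33,0.04,0.03,5.1,0.5],[0,0,0.33,0.04,0.03,5.1,0.8],[0,0,0.33,0.04,0.03,5.1,1],[0,0,0.33,0.04,0.03,5.1,1],[0,0,0.33,0.04,0.03,5.1,1],[0,0,0.33,0.04,0.03,5.1,1],[0,0,0.33,0.04,0.03,5.1,1],[0,0,0.33,0.04,0.03,5.1,1],[0,0,0.33,0.04,0.03,5.1,1]]' 60; python3 -c "
from h import *
s=state();print(s['joints'],s['moment'])"
```

```text
time: 4.02
ee_pos: [0.4776, 0.0874, 0.05]
ee_rot: [[0.961, 0.275, 0.001], [0.275, -0.961, -0.0], [0.001, 0.0, -1.0]]
wrist_force: [-0.3, -0.2, 6.4]
grip_width: 0.0089
[   1.9705739    25.50614139  -21.31853008  121.42405878   15.6646172
   35.56973651 -104.29013916] [-0.12489398  0.17824866  0.03615614]
```

```bash
python3 -m pendant '[[0,0,0,0,0,-0.4,1],[0,0,0,0,0,-1,1],[0,0,0,0,0,-2,1],[0,0,0,0,0,-3.2,1],[0,0,0,0,0,-4.4,1],[0,0,0,0,0,-4.8,1],[0,0,0,-0.8,1.2,-4.8,1],[0,0,0,-1.6,2.5,-4.8,1],[0,0,0,-2.4,3.7,-4.8,1],[0,0,0,-3.2,4.8,-4.8,1],[0,0,0,-3.45,5.2,-4.8,1],[0,0,0,-3.45,5.2,-4.8,1],[0,0,0,-3.45,5.2,-4.8,1],[0,0,0,-3.45,5.2,-4.8,1]]' 60; python3 - <<'E'
from h import *
s=state(); p=read_camera("wrist"); save(p,"w2.png"); C=cloud(p,s)
np.savez("w2.npz",C=C,im=p["pixels"]); print(s["ee_pos"],s["moment"])
t=read_camera("top"); D=cloud(t)
for n,c in (("wrist",C),("top",D)):
    q=c.reshape(-1,3); near=(abs(q[:,0]-.472)<.075)&(abs(q[:,1]+.146)<.075)
    b=q[near&(abs(q[:,2]-.014)<.004)]; print(n,"base",len(b),cv2.minAreaRect((b[:,:2]*1000).astype(np.float32)))
    u=q[near&(q[:,2]>.045)&(q[:,2]<.1)]; print("upper",len(u),np.percentile(u[:,2],[1,10,50,80,90,95,99]).round(4),cv2.minAreaRect((u[:,:2]*1000).astype(np.float32)))
for l in ("stand","cup_spring"):
    print([(r["p"],toW(p,r["point"],s)[0].round(4)) for r in search_frame(p,l)[:3]])
E
```

```text
time: 5.18
ee_pos: [0.4303, -0.0603, 0.1693]
ee_rot: [[0.961, 0.277, 0.0], [0.277, -0.961, 0.001], [0.0, -0.0, -1.0]]
wrist_force: [-0.1, 0.2, -0.2]
grip_width: 0.009
[ 0.43032422 -0.06026679  0.16929404] [0.01157747 0.01709325 0.00900345]
wrist base 9746 ((473.3621520996094, -147.49600219726562), (89.36846160888672, 109.90341186523438), 86.78064727783203)
upper 4750 [0.049  0.0505 0.0715 0.0746 0.0752 0.0756 0.0763] ((473.2816467285156, -147.8187255859375), (86.6438980102539, 40.47119903564453), 68.25039672851562)
top base 360 ((472.17327880859375, -158.0931396484375), (100.22534942626953, 111.94530487060547), 83.9939956665039)
upper 137 [0.0488 0.0527 0.0706 0.0752 0.0776 0.0791 0.0807] ((475.4112548828125, -154.10462951660156), (38.617767333984375, 63.91283416748047), 15.594451904296875)
[(0.97, array([ 0.4781, -0.136 ,  0.0107])), (0.81, array([ 0.5849, -0.1413,  0.0128])), (0.47, array([ 0.3966, -0.3202,  0.0134]))]
[(0.94, array([ 0.586 , -0.1479,  0.0106])), (0.67, array([ 0.4782, -0.1423,  0.0129]))]
```

View pics/w2.png

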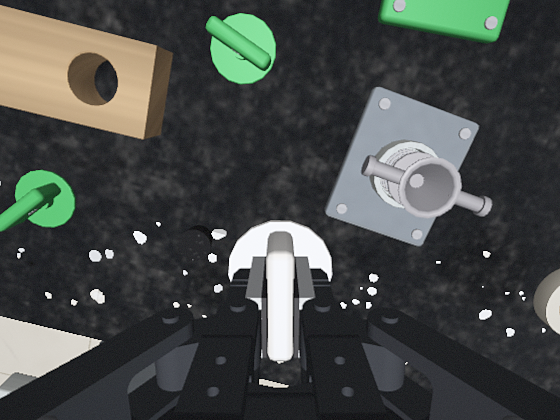

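The wrist view shows the plug held, with its handle at (280,232–360) and collar at (280,250). The stand's cup mouth is at (430,187) and its arms run from (372,165) to (485,207). Next I'll fit the rim and the held plug with the same camera.

```bash
python3 - <<'E'
from h import *
f=np.load("w2.npz"); C=f["C"]; im=f["im"]; s=state()
R=np.array(s["ee_rot"]); t=np.array(s["ee_pos"]); q=C.reshape(-1,3)
def circ(P):
    for _ in range(4):
        A=np.c_[2*P,np.ones(len(P))]; x=np.linalg.lstsq(A,(P**2).sum(1),rcond=None)[0]
        r=np.sqrt(x[2]+x[:2]@x[:2]); e=abs(np.hypot(*(P-x[:2]).T)-r); P=P[e<max(.0015,2*np.median(e))]
    return x[:2],r,e.std(),len(P)
near=np.hypot(q[:,0]-.473,q[:,1]+.148)<.024
rim=q[near&(q[:,2]>.0735)&(q[:,2]<.079)]
print("rim n",len(rim),"z",np.percentile(rim[:,2],[10,50,90]),"minEnc",cv2.minEnclosingCircle((rim[:,:2]*1000).astype(np.float32)),circ(rim[:,:2]))
d=np.hypot(q[:,0]-.4734,q[:,1]+.1475)
arm=q[(d>.024)&(d<.05)&(q[:,2]>.058)&(q[:,2]<.08)]
for sg in (1,-1):
    a=arm[(arm[:,1]+.1475)*sg>0]; print("arm",len(a),a.mean(0),a[:,2].max())
T=(q-t)@R   # tool coords
h=T[(abs(T[:,0])<.03)&(abs(T[:,1])<.007)&(T[:,2]>-.032)&(T[:,2]<-.018)]
print("handle top",len(h),np.percentile(h[:,2],[5,50,95]),cv2.minAreaRect((h[:,:2]*1000).astype(np.float32)))
c=T[(np.hypot(T[:,0],T[:,1])<.03)&(T[:,2]>.0)&(T[:,2]<.013)]; k=c[c[:,0]>.008]
print("collar",len(k),np.percentile(k[:,2],[5,50,95]),k.min(0),k.max(0))
# plane tilt of collar
m=np.linalg.lstsq(np.c_[k[:,:2],np.ones(len(k))],k[:,2],rcond=None)[0]; print("plane",m)
# outer edge per angular bin
a=np.degrees(np.arctan2(k[:,1],k[:,0])); E=[]
for b in range(-60,61,4):
    z=k[(a>b)&(a<=b+4)]
    if len(z)>3: E.append(z[np.argmax(np.hypot(z[:,0],z[:,1]))][:2])
E=np.array(E); x=np.linalg.lstsq(np.c_[2*E,np.ones(len(E))],(E**2).sum(1),rcond=None)[0]; print("collar circ",x[:2],np.sqrt(x[2]+x[:2]@x[:2]))
E
```

```text
rim n 1265 z [0.07402579 0.07497815 0.07590009] minEnc ((472.64898681640625, -147.64500427246094), 23.279991149902344) (array([ 0.47348357, -0.14765028]), np.float64(0.01820747747894004), np.float64(0.0005582372021276799), 1012)
arm 557 [ 0.4756118  -0.11209272  0.07198098] 0.07649622839665544
arm 534 [ 0.47169413 -0.18253148  0.07239113] 0.07678278496635707
handle top 3270 [-0.02707346 -0.02557734 -0.02193929] ((-0.27807044982910156, -1.1994447708129883), (44.834537506103516, 13.922343254089355), 5.867786884307861)
collar 1831 [0.00609245 0.00709729 0.00827372] [ 0.00800237 -0.0214624   0.0048913 ] [0.02239348 0.01981783 0.01010765]
plane [ 2.90791804e-02 -2.97600802e-05  6.71335274e-03]
collar circ [-0.00017512 -0.00086771] 0.022634847809689593
```

```bash
python3 -m pendant '[[0,0,-1,0.1,0.4,0,1],[0,0,-2,0.2,0.8,0,1],[0,0,-3,0.3,1.2,0,1],[0,0,-4,0.4,1.6,0,1],[0,0,-5,0.5,2,0,1],[0,0,-6,0.6,2.4,0,1],[0,0,-7,0.69,2.8,0,1],[0,0,-8,0.69,3.2,0,1],[0,0,-9,0.69,3.6,0,1],[0,0,-10,0.69,3.88,0,1],[0,0,-11,0.69,3.88,0,1],[0,0,-11.8,0.69,3.88,0,1],[0,0,-11.8,0.69,3.88,0.8,1],[0,0,-11.8,0.69,3.88,1.5,1],[0,0,-11.8,0.69,3.88,1.8,1],[0,0,-11.8,0.69,3.88,1.8,1],[0,0,-11.8,0.69,3.88,1.8,1],[0,0,-11.8,0.69,3.88,1.8,1]]' 60; python3 - <<'E'
from h import *
C=np.load("w2.npz")["C"].reshape(-1,3); b=C[(abs(C[:,0]-.473)<.05)&(abs(C[:,1]+.147)<.05)&(abs(C[:,2]-.014)<.004)]
print("base plane",np.linalg.lstsq(np.c_[b[:,:2],np.ones(len(b))],b[:,2],rcond=None)[0])
s=state(); print({k:np.round(s[k],4).tolist() for k in ("ee_pos","joints","wrist_force","moment")})
p=read_camera("wrist"); save(p,"w3.png"); C=cloud(p,s); np.savez("w3.npz",C=C)
p=read_camera("side"); i=p["pixels"]; cv2.imwrite("pics/s3.png",cv2.resize(i[150:300,230:400],None,fx=4,fy=4,interpolation=cv2.INTER_CUBIC)[:,:,::-1])
E
```

```text
time: 6.88
ee_pos: [0.4742, -0.1497, 0.125]
ee_rot: [[0.055, 0.998, 0.001], [0.998, -0.055, -0.0], [-0.0, 0.002, -1.0]]
wrist_force: [0.5, -0.2, -0.4]
grip_width: 0.0087
base plane [-0.00050634 -0.00615163  0.01343442]
{'ee_pos': [0.4742, -0.1497, 0.125], 'joints': [35.5595, 20.2102, -27.733, 116.6839, 12.9428, 45.9161, -2.9485], 'wrist_force': [0.4753, -0.1771, -0.4091], 'moment': [0.0078, -0.027, 0.0027]}
```

View pics/s3.png

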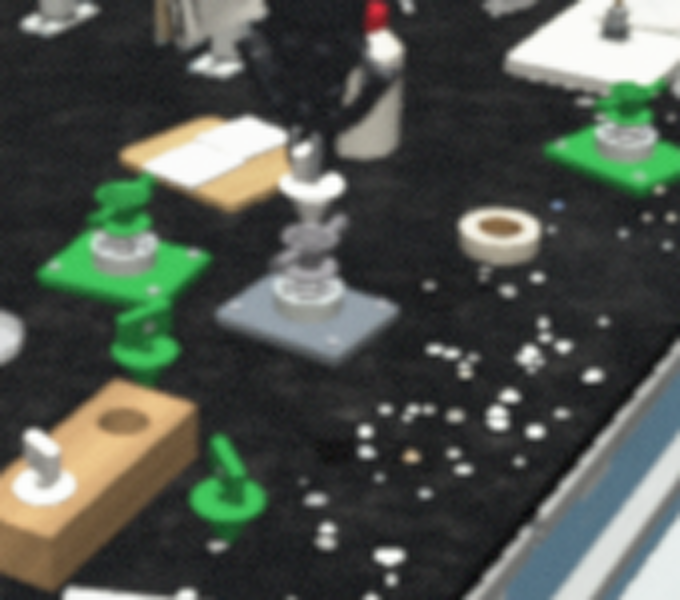

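View pics/w3.png

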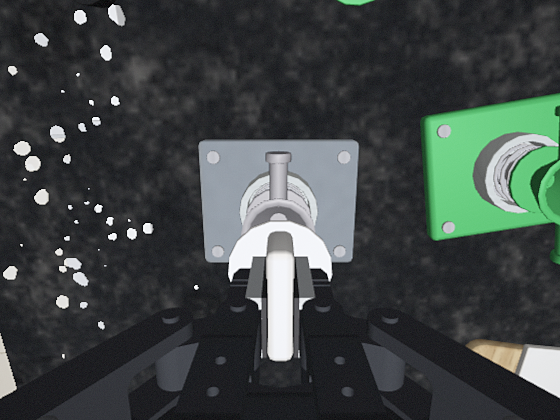

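```bash
python3 - <<'E'
from h import *
for f in ("w2","w3"):
    q=np.load(f+".npz")["C"].reshape(-1,3)
    b=q[(abs(q[:,0]-.473)<.075)&(abs(q[:,1]+.147)<.075)&(abs(q[:,2]-.014)<.004)]
    print(f,len(b),cv2.minAreaRect((b[:,:2]*1000).astype(np.float32)),b[:,2].mean())
E
```

```text
w2 9746 ((473.3621520996094, -147.49600219726562), (89.36846160888672, 109.90341186523438), 86.78064727783203) 0.013965061266053552
w3 11497 ((472.93084716796875, -147.91297912597656), (88.97486877441406, 109.93347930908203), 86.86112976074219) 0.013903461758398919
```

```bash
python3 -m pendant '[[0,0,0,0.07,-0.03,0.3,1],[0,0,0,0.07,-0.03,0.7,1],[0,0,0,0.07,-0.03,1,1],[0,0,0,0.07,-0.03,1.15,1],[0,0,0,0.07,-0.03,1.24,1],[0,0,0,0.07,-0.03,1.24,1],[0,0,0,0.07,-0.03,1.24,1],[0,0,0,0.07,-0.03,1.24,1],[0,0,0,0.07,-0.03,1.24,1]]' 60;  python3 -m pendant '[[0,0,0,0,0,0.03,1],[0,0,0,0,0,0.06,1],[0,0,0,0,0,0.08,1],[0,0,0,0,0,0.08,1],[0,0,0,0,0,0.08,1],[0,0,0,0,0,0.08,1]]' 60
```

```text
time: 7.73
ee_pos: [0.4727, -0.1481, 0.0934]
ee_rot: [[0.056, 0.998, 0.0], [0.998, -0.056, -0.0], [-0.0, 0.0, -1.0]]
wrist_force: [0.4, 0.5, -1.3]
grip_width: 0.0087
time: 8.23
ee_pos: [0.4731, -0.1482, 0.0914]
ee_rot: [[0.056, 0.998, 0.001], [0.998, -0.056, -0.0], [-0.0, 0.001, -1.0]]
wrist_force: [0.8, 0.4, 0.5]
grip_width: 0.0091
```

```bash
for i in 1 2; do python3 -m pendant '[[0,0,0,0,0,0.02,1],[0,0,0,0,0,0.04,1],[0,0,0,0,0,0.04,1],[0,0,0,0,0,0.04,1],[0,0,0,0,0,0.04,1]]' 60; done
```

```text
time: 8.65
ee_pos: [0.4732, -0.1482, 0.0906]
ee_rot: [[0.056, 0.998, 0.001], [0.998, -0.056, -0.0], [-0.0, 0.001, -1.0]]
wrist_force: [1.0, -1.6, 1.9]
grip_width: 0.0089
time: 9.07
ee_pos: [0.4733, -0.1482, 0.0898]
ee_rot: [[0.056, 0.998, 0.001], [0.998, -0.056, -0.0], [-0.0, 0.001, -1.0]]
wrist_force: [1.0, -0.9, 6.0]
grip_width: 0.0088
```

```bash
python3 -m pendant '[[0,0,0,0,0,0.02,1],[0,0,0,0,0,0.04,1],[0,0,0,0,0,0.04,1],[0,0,0,0,0,0.04,1],[0,0,0,0,0,0.04,1]]' 60; python3 -c "
from h import *
s=state();print(s['wrist_force'],s['moment'])"
```

```text
time: 9.48
ee_pos: [0.4733, -0.1483, 0.0891]
ee_rot: [[0.056, 0.998, 0.001], [0.998, -0.056, -0.001], [-0.001, 0.001, -1.0]]
wrist_force: [0.7, -0.9, 8.8]
grip_width: 0.009
[ 0.6612805  -0.94053717  8.79269119] [-0.12218442 -0.01839975 -0.03811472]
```

```bash
python3 -m pendant '[[0,0,0,0,0,0.02,1],[0,0,0,0,0,0.045,1],[0,0,0,0,0,0.045,1],[0,0,0,0,0,0.045,1],[0,0,0,0,0,0.045,1],[0,0,0,0,0,0.045,1],[0,0,0,0,0,0.045,1]]' 60; python3 -m pendant '[[0,0,0,0,0,0,1],[0,0,0,0,0,0,1],[0,0,0,0,0,0,1],[0,0,0,0,0,0,1],[0,0,0,0,0,0,1],[0,0,0,0,0,0,1],[0,0,0,0,0,0,1],[0,0,0,0,0,0,1],[0,0,0,0,0,0,1],[0,0,0,0,0,0,1],[0,0,0,0,0,0,1],[0,0,0,0,0,0,1]]' 60
```

```text
time: 10.07
ee_pos: [0.4734, -0.1483, 0.0884]
ee_rot: [[0.056, 0.998, 0.001], [0.998, -0.056, -0.001], [-0.001, 0.001, -1.0]]
wrist_force: [-0.5, -0.5, 11.7]
grip_width: 0.0089
time: 11.07
ee_pos: [0.4734, -0.1482, 0.0884]
ee_rot: [[0.056, 0.998, 0.001], [0.998, -0.056, -0.001], [-0.001, 0.001, -1.0]]
wrist_force: [-0.1, 0.1, 10.9]
grip_width: 0.0085
```

```bash
python3 -m pendant '[[0,0,0,0,0,-0.03,1],[0,0,0,0,0,-0.065,1],[0,0,0,0,0,-0.065,1],[0,0,0,0,0,-0.065,1],[0,0,0,0,0,-0.065,1],[0,0,0,0,0,-0.065,1]]' 60; python3 -m pendant '[[0,0,-0.5,0,0,0,1],[0,0,-1,0,0,0,1],[0,0,-1.5,0,0,0,1],[0,0,-2,0,0,0,1],[0,0,-2,0,0,0,1],[0,0,-2,0,0,0,1]]' 60
```

```text
time: 11.57
ee_pos: [0.4733, -0.1483, 0.0895]
ee_rot: [[0.056, 0.998, 0.001], [0.998, -0.056, -0.001], [-0.001, 0.001, -1.0]]
wrist_force: [0.6, 0.0, 7.6]
grip_width: 0.0091
time: 12.07
ee_pos: [0.4732, -0.1483, 0.0894]
ee_rot: [[-0.153, 0.988, 0.001], [0.988, 0.153, -0.0], [-0.001, 0.001, -1.0]]
wrist_force: [0.8, -0.8, 7.1]
grip_width: 0.0089
```

```bash
python3 -m pendant '[[0,0,-0.5,0,0,-0.02,1],[0,0,-1,0,0,-0.02,1],[0,0,-1.5,0,0,-0.02,1],[0,0,-2,0,0,-0.02,1],[0,0,-2.5,0,0,-0.02,1],[0,0,-3,0,0,-0.02,1],[0,0,-3,0,0,-0.02,1],[0,0,-3,0,0,-0.02,1],[0,0,-3,0,0,-0.02,1],[0,0,-3,0,0,-0.02,1]]' 60; python3 - <<'E'
from h import *
s=state(); print(s["moment"],s["joints"][6])
p=read_camera("wrist"); save(p,"w4.png")
E
```

```text
time: 12.9
ee_pos: [0.473, -0.1482, 0.0897]
ee_rot: [[-0.451, 0.893, 0.001], [0.893, 0.451, -0.001], [-0.001, 0.0, -1.0]]
wrist_force: [-0.2, -1.2, 5.0]
grip_width: 0.0086
[-0.15376796 -0.12864569 -0.00960293] 20.470358610359334
```

View pics/w4.png

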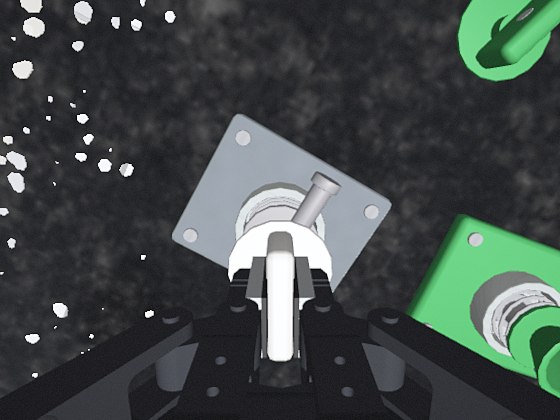

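The plug has turned about 30° CCW in its seat: the handle is straight at (280,300) and the arm tip is at (325,182). The push is 5 N. Next I rock it 60° clockwise, watching the force halfway.

```bash
python3 -m pendant '[[0,0,0.5,0,0,0,1],[0,0,1,0,0,0,1],[0,0,1.6,0,0,0,1],[0,0,2.2,0,0,0,1],[0,0,2.8,0,0,0,1],[0,0,3.4,0,0,0,1],[0,0,4,0,0,0,1],[0,0,4.5,0,0,0,1],[0,0,5,0,0,0,1],[0,0,5,0,0,0,1],[0,0,5,0,0,0,1]]' 60; python3 -m pendant '[[0,0,0.5,0,0,0,1],[0,0,1,0,0,0,1],[0,0,1.6,0,0,0,1],[0,0,2.2,0,0,0,1],[0,0,2.8,0,0,0,1],[0,0,3.4,0,0,0,1],[0,0,4,0,0,0,1],[0,0,4.5,0,0,0,1],[0,0,5,0,0,0,1],[0,0,5,0,0,0,1],[0,0,5,0,0,0,1],[0,0,5,0,0,0,1]]' 60
```

```text
time: 13.87
ee_pos: [0.4733, -0.1482, 0.0898]
ee_rot: [[0.056, 0.998, 0.001], [0.998, -0.056, -0.001], [-0.001, 0.001, -1.0]]
wrist_force: [0.9, -1.1, 6.4]
grip_width: 0.0089
time: 14.87
ee_pos: [0.4735, -0.1483, 0.0898]
ee_rot: [[0.548, 0.837, 0.002], [0.837, -0.548, -0.001], [0.0, 0.002, -1.0]]
wrist_force: [1.6, -1.0, 5.5]
grip_width: 0.009
```

Turned 30° clockwise of the arms with 5.5 N. Now back in line, then I'll look before letting go.

```bash
python3 -m pendant '[[0,0,-0.5,0,0,0,1],[0,0,-1,0,0,0,1],[0,0,-1.6,0,0,0,1],[0,0,-2.2,0,0,0,1],[0,0,-2.8,0,0,0,1],[0,0,-3.4,0,0,0,1],[0,0,-4,0,0,0,1],[0,0,-4.5,0,0,0,1],[0,0,-5,0,0,0,1],[0,0,-5,0,0,0,1],[0,0,-5,0,0,-0.03,1],[0,0,-5,0,0,-0.03,1],[0,0,-5,0,0,-0.03,1]]' 60; python3 - <<'E'
from h import *
s=state(); print(s["moment"],s["wrist_force"])
p=read_camera("wrist"); save(p,"w5.png"); C=cloud(p,s)
T=(C.reshape(-1,3)-np.array(s["ee_pos"]))@np.array(s["ee_rot"])
k=T[(np.hypot(T[:,0],T[:,1])<.03)&(T[:,2]>0)&(T[:,2]<.013)&(T[:,0]>.008)]
print("collar plane",np.linalg.lstsq(np.c_[k[:,:2],np.ones(len(k))],k[:,2],rcond=None)[0])
E
```

```text
time: 15.95
ee_pos: [0.4732, -0.1482, 0.0902]
ee_rot: [[0.056, 0.998, 0.001], [0.998, -0.056, -0.0], [-0.0, 0.001, -1.0]]
wrist_force: [1.6, -0.7, 4.6]
grip_width: 0.009
[-0.18968661 -0.51541801  0.01678638] [ 1.586345   -0.68887741  4.60947321]
collar plane [ 0.02128305 -0.00103344  0.00688145]
```

View pics/w5.png

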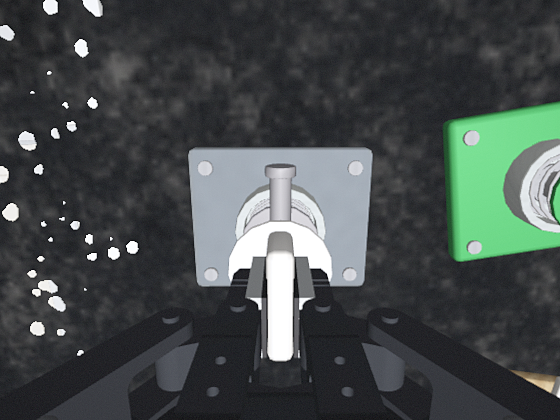

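```bash
python3 -m pendant '[[0,0,0,0,0,-0.02,1],[0,0,0,0,0,-0.03,1],[0,0,0,0,0,-0.03,1],[0,0,0,0,0,-0.03,0.8],[0,0,0,0,0,-0.03,0.7],[0,0,0,0,0,-0.03,0.5],[0,0,0,0,0,-0.03,0.4],[0,0,0,0,0,-0.03,0.4],[0,0,0,0,0,-0.03,0.4],[0,0,0,0,0,-0.03,0.4],[0,0,0,0,0,-0.3,0.4],[0,0,0,0,0,-0.9,0.4],[0,0,0,0,0,-1.8,0.4],[0,0,0,0,0,-2.8,0.4],[0,0,0,0,0,-4,0.4],[0,0,0,0,0,-4,0.4],[0,0,0,0,0,-4,0.4]]' 60; python3 - <<'E'
from h import *
s=state(); p=read_camera("wrist"); save(p,"w6.png"); C=cloud(p,s); q=C.reshape(-1,3)
h=q[(abs(q[:,0]-.473)<.03)&(abs(q[:,1]+.148)<.03)&(q[:,2]>.112)&(q[:,2]<.122)]
print("handle top",len(h),h.mean(0),np.percentile(h[:,2],[5,50,95]),cv2.minAreaRect((h[:,:2]*1000).astype(np.float32)))
print("tilt",np.linalg.lstsq(np.c_[h[:,:2]-h[:,:2].mean(0),np.ones(len(h))],h[:,2],rcond=None)[0])
b=q[(abs(q[:,0]-.473)<.075)&(abs(q[:,1]+.147)<.075)&(abs(q[:,2]-.014)<.004)]; print(cv2.minAreaRect((b[:,:2]*1000).astype(np.float32)))
E
```

```text
time: 17.42
ee_pos: [0.4738, -0.1484, 0.1921]
ee_rot: [[0.056, 0.998, 0.004], [0.998, -0.056, -0.002], [-0.002, 0.004, -1.0]]
wrist_force: [-1.1, 0.3, -0.0]
grip_width: 0.0514
handle top 1069 [ 0.47203593 -0.14635036  0.11644409] [0.11443927 0.11660606 0.11784885] ((472.0679016113281, -147.6328887939453), (44.141822814941406, 9.527848243713379), 86.25141906738281)
tilt [-0.03498885 -0.0128071   0.11644409]
((472.8941650390625, -147.9744873046875), (88.48220825195312, 109.8708724975586), 86.66154479980469)
```

View pics/w6.png

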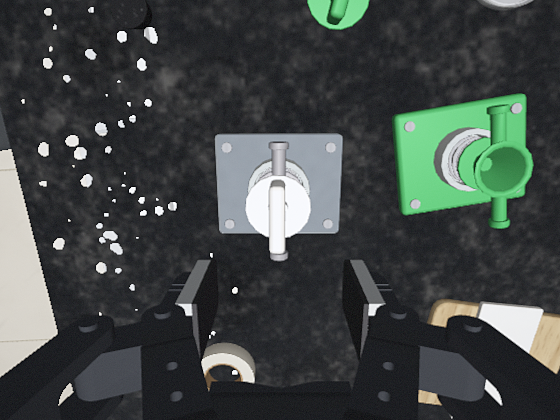

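```bash
python3 -c "
from h import *
print(hand_in())"
```

```text
the job is handed in; nothing more can be done
None
```

The larger white plug is seated upright in the grey stand's cup with its handle in line with the arms. I've let go of it and handed the job in at about 17.5 s of the 61 s allowed; the hand-in reports no verdict.

- **Pressing:** I pressed the plug home at about 11–12 N for a little over a second. The highest wrist reading I saw was 11.7 N, though I only read the force at the end of each move.
- **Rocking:** With about 5–7 N of push it turned about 30° counter-clockwise, then about 30° clockwise of the arm line. It turned freely, and I brought it back into line before letting go.

**Final check (wrist camera, after release):**

| Check | Result |
|---|---|
| Handle against the stand's long axis | within 0.5° |
| Handle centre from the stand's axis | about 1 mm |
| Nose height | about 51 mm (allowed 32–67 mm) |
| Gripper | clear, about 75 mm above the plug |

One figure disagreed. A plane fitted to the narrow top of the handle suggested a tilt of about 2°. The small sideways offset points to under 1°. I put the 2° down to depth noise, and both are within the 3.4° limit.

I didn't re-measure the smaller plug or the bench items at the end. The arm's path stayed clear of them, and the smaller plug was still in the rack when I looked with the big plug above the cup.

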